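# Fit up a tube and coupling in the bench socket

### The job

Take the long round tube out of the slanted rack and stand it upright in the socket on the bench, marked end up and fully home, and let go of it. Then slip the loose pipe coupling over the tube's top end, down to the tube's mark, and let go. Lower both parts into place rather than dropping them, and leave the other two bars in the rack, the oil can and the brush as they are.

Things in the scene. Friction and masses are not known exactly. Their poses are not given: they have to be found in the camera images.
- rack: Fixed grey steel block on a 130 x 240 mm base plate 6 mm thick, about 111 mm high, with dark end plates (240 mm over all). Its sloping top face has three round bores in a row along its y axis, at y = -70, 0 and +70 mm, each 28 mm wide and 55 mm deep. The bores lean 35 degrees from vertical so that what stands in them leans towards the block's -x side. Origin: centre of the underside; z up. The bore mouths lie at x = -37, z = 85 mm in this frame.
- tube: Loose bare steel tube, round, 25 mm outside diameter, 165 mm long, about 0.23 kg, the longest piece in the rack, leaning 35 degrees in one of the three bores at the start (it may be any) with its marked end up and about 110 mm of it showing. Both ends are chamfered by 2.5 mm. A thin dark ring 31 to 33 mm below its top end is the insertion mark. Origin: centre of its lower end; z runs along the tube to the marked top end. It is effectively solid: nothing goes inside it.
- tube_top (a point): Centre of the tube's marked top end.
- socket: Fixed dark steel socket: an upright round cup 52 mm outside diameter and 60 mm high on a cross-shaped foot 110 mm across and 8 mm thick with four low bolt heads (up to 12 mm high). Its bore, open upward, is 28 mm wide and 50 mm deep. Origin: centre of the underside; z up.
- socket_mouth (a point): Centre of the socket's mouth, level with its rim, 60 mm above the bench.
- socket_floor (a point): Centre of the flat floor of the socket's bore, 10 mm above the bench; the tube's lower end rests here when fully home.
- coupling: Loose plain metal pipe coupling, a short thick sleeve standing on end on the bench: 38 mm outside diameter, 70 mm long, about 0.26 kg. From each end a 28 mm bore goes in 32 mm to a 6 mm thick inner stop lip in the middle (15 mm hole), so that it is the same either way up and its end meets the tube's mark when the tube's end touches the lip. Origin: centre of its lower end; z along it, upward.
- coupling_mid (a point): Middle of the coupling, on its axis, 35 mm from either end (3 mm above the tube's top end when the coupling is fully on).
- short_tube: Loose round steel tube, 25 mm diameter but only 105 mm long and unmarked, in another bore of the rack: leave it there. Origin: centre of its lower end; z along it.
- square_bar: Loose square steel bar, 19 x 19 mm, 135 mm long, in the remaining bore of the rack: leave it there. Origin: centre of its lower end; z along it.
- oil_can: Loose grey metal can, 60 mm diameter, 120 mm high, standing on the bench: leave it. Origin: centre of its underside.
- brush: Loose bench brush, 150 mm long, lying on the bench: leave it. Origin about the middle of its length, on the bench.
Mind the look-alikes: they are no part of the job. There is more than one size of the coupling; the job needs the largest.

How it is judged:
By the outcome, as a careful person would: the job done as asked, in the order asked, and still so for the second after the job is handed in, with the robot touching nothing.
It also fails if it takes over 69 s, if anything falls off the work surface, if the arm or the gripper's body presses on something with over 40 N, if the wrist force passes 120 N, or if a joint passes its speed limit or range.

### The arm

A 6-joint arm with a two-finger parallel gripper is mounted at the origin on the work surface. World frame = base frame: x ahead of the robot, y to its left, z up, the work surface at z = 0. Lengths are in m, angles in degrees, forces in N, time in s.
With the tool pointing down it reaches from about 0.3 to 0.75 m from the base axis. Payload 8.5 kg.
Tool frame: the origin (TCP) lies between the finger pads; the fingertips stand env.finger_overhang ahead of it and the grasp point (between the pads) lies 2 mm behind it (env.finger_overhang is the distance from the TCP to the fingertips, in m); z points along the fingers, y is the line along which they close (so a half turn about z gives the same grasp; the last joint's range is limited). The gripper opens to 85 mm and grips with 20 to 120 N. Pads are 22 mm wide; open, the fingers measure 114 mm over their backs; the gripper's body (76 mm by 85 mm) begins 54 mm behind the grasp point. The pads swing forward as they close: fully open they stand 13 mm farther back than shut.
Start: joints at [56.362, 21.807, 74.336, -0, 83.858, -12.336], TCP at [0.2, 0.512, 0.248] pointing down, gripper open.
Joint ranges: [-178.18, 178.18], [-50.72, 133.34], [12.68, 142.11], [-81.47, 261.47], [9.98, 163.14], [-165.26, 165.26]. Speed limits (degrees/s): [136.94, 136.94, 180, 180, 180, 180].

### API

Orientations are given as a 3x3 rotation matrix whose columns are the frame's x, y, z axes.
In Python, from rig import env gives the robot as it stands. The module is installed in compiled form; this text tells all that it offers.
- The arm moves only by the tool jog_arm, never from a script. Its arguments are lists of equal length, an entry for each row: "hand": the finger opening in m, from 0 to 0.0854; "travel": the shift along the world's x, y, z in m, a list of three; "yaw": the turn about the world's z in rad. A call has exactly 5 rows; each row shifts and turns the commanded pose from where the row before left it; what a row does not reach is not made up. A row lasts 1/8 s, in which the tool goes at most 62.5 mm and 10.7 degrees, less where a joint would pass 70% of its speed; a pose out of reach is approached as far as the arm can. A call is refused whole if a number of a shift passes 0.0625 or a number of a turn 0.188, either way. A call with a gripper value outside its range is refused whole. The fingers move at their own pace and stop on an object; "grip_force" is the grip in N (left out, the last holds). Time passes only in rows, so rows that do not move let the fingers close, or fill a call up. It gives the time, the measured TCP pose, the force, the opening and the grip force at its end, in the units of the state.
- env.observe(): the state, without advancing time (a new reading comes with each control period).
- env.get_image(name): name is "scene" or "top" or "wrist"; returns the picture (420x560x3 uint8, red, green, blue); there is no depth.
- env.calibration(name): a dict with "fx", "fy", "cx", "cy" (pixels), "position" and "rotation" of the camera in the world; the wrist camera has in their place "hand_eye" (4x4, takes a point from camera to tool coordinates, whose origin is the TCP and whose axes are the flange's). Camera axes: x right, y down, z forward; pixel columns grow to the right and rows downward; lengths in m; the calibration is good to about 2 mm. A picture is of the moment at which its call begins: read the wrist's pose just before it. calibration takes no time and is no camera call.
- env.close_job(): hands the job in; it is judged then, once.
The state is a dict: "time_s": time; "q": joint angles; "qvel": joint speeds; "joint_efforts": joint torques, N m; "position": TCP position; "tool_rot": TCP orientation; "ft_force": force on the tool from outside, world axes, zero at the start; "wrist_torque": the same for the moment, N m; "grip_width": finger opening in m; "gripper_force": force on a finger pad.
Only numpy, scipy, OpenCV 4.12 (cv2) and the standard library are available. Lean on these libraries where they do the work, as an engineer would, in place of code of your own. Each camera call takes 0.05 s, during which the arm holds its last target. There are 200 camera calls.

## Working session

There is one attempt and no reset: what is moved stays moved. The work goes in short steps, Python scripts to look and compute and a tool call to move; the robot and the scene stay as the last step left them, time stands still between calls to the robot, and variables do not carry over. Pictures are saved under pics/ and viewed, at most 10 in all, crops included, and the job is handed in when it is done.

Besides the shell and the picture viewer there is one more tool, called as name([rows], argument=value, ...), one row to a line, values as JSON. jog_arm: Moves the arm, as the interface text tells. Its arguments: {"type":"object","properties":{"hand":{"type":"array"},"travel":{"type":"array"},"yaw":{"type":"array"},"grip_force":{"type":"number"}},"required":["hand","travel","yaw"]}

```bash
mkdir -p pics; cat > h.py <<'E'
from rig import env
import numpy as np, cv2
def snap(n,f):
    im=env.get_image(n); cv2.imwrite('pics/'+f+'.png',cv2.cvtColor(im,cv2.COLOR_RGB2BGR)); return im
def cam(n):
    c=env.calibration(n)
    if 'hand_eye' in c:
        s=env.observe(); H=np.array(c['hand_eye']); R=np.array(s['tool_rot'])
        return c,np.array(s['position'])+R@H[:3,3],R@H[:3,:3]
    return c,np.array(c['position']),np.array(c['rotation'])
def ray(n,u,v):
    c,p,R=cam(n); return p,R@np.array([(u-c['cx'])/c['fx'],(v-c['cy'])/c['fy'],1])
def atz(n,u,v,z):
    p,d=ray(n,u,v); return p+d*(z-p[2])/d[2]
def proj(n,X):
    c,p,R=cam(n); q=R.T@(np.array(X)-p); return np.array([c['cx']+c['fx']*q[0]/q[2],c['cy']+c['fy']*q[1]/q[2]])
def tri(obs):
    A=np.zeros((3,3));b=np.zeros(3)
    for n,u,v in obs:
        p,d=ray(n,u,v); d/=np.linalg.norm(d); M=np.eye(3)-np.outer(d,d); A+=M;b+=M@p
    return np.linalg.solve(A,b)
E
python3 - <<'E'
from h import *
for n in('scene','top'): snap(n,n+'0')
for n in('scene','top'): print(n,env.calibration(n))
print(env.calibration('wrist'),env.finger_overhang,env.observe())
E
```

```text
scene {'fx': 546.4211017319274, 'fy': 546.4211017319274, 'cx': 277.21045514495603, 'cy': 211.0618195827633, 'position': array([ 1.15481234, -0.48218681,  0.78568293]), 'rotation': array([[ 0.61077704,  0.52615209, -0.59170549],
       [ 0.79166851, -0.39203789,  0.46858005],
       [ 0.0145734 , -0.75463254, -0.65598578]])}
top {'fx': 454.89055070398774, 'fy': 454.89055070398774, 'cx': 271.9280761251748, 'cy': 211.31960206862306, 'position': array([4.69334385e-01, 6.40488767e-04, 1.20201567e+00]), 'rotation': array([[-1.96232996e-02, -9.96518795e-01,  8.10260269e-02],
       [-9.99806703e-01,  1.96574398e-02, -3.76401168e-04],
       [-1.21767340e-03, -8.10177510e-02, -9.96711915e-01]])}
{'fx': 361.42763524215377, 'fy': 361.42763524215377, 'cx': 275.52334769056563, 'cy': 201.6033368894633, 'hand_eye': array([[-6.11375477e-04, -9.57626666e-01, -2.88011797e-01,
         7.29650004e-02],
       [ 9.99999742e-01, -4.76878918e-04, -5.37142411e-04,
        -4.97806011e-04],
       [ 3.77035142e-04, -2.88012051e-01,  9.57626710e-01,
        -1.24822766e-01],
       [ 0.00000000e+00,  0.0000
[... 168 characters left out ...]
8575288e+01, -1.23347051e+01]), 'qvel': array([ 0.09690933, -0.17780858, -0.0867002 ,  0.00405283, -0.04602103,
        0.09408653]), 'joint_efforts': array([ 3.67034416e-03, -4.49219120e+01, -2.31656438e+01, -1.86440921e-04,
        3.62896200e-03, -1.48705078e-05]), 'position': array([0.19966741, 0.51222113, 0.24779238]), 'tool_rot': array([[-9.31674465e-01,  3.63293535e-01, -7.05785245e-04],
       [ 3.63294116e-01,  9.31673913e-01, -1.05118785e-03],
       [ 2.75671953e-04, -1.23577250e-03, -9.99999198e-01]]), 'ft_force': array([-0.50983823, -0.52584515,  0.28398407]), 'wrist_torque': array([-0.03456676, -0.03222806,  0.02753098]), 'gripper_force': 0.0, 'grip_width': 0.08537637741402725}
```

View pics/scene0.png

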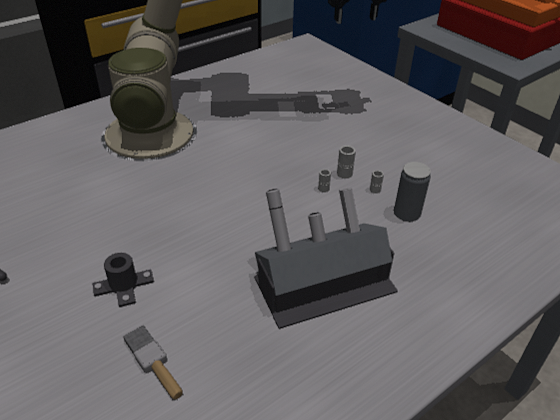

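View pics/top0.png

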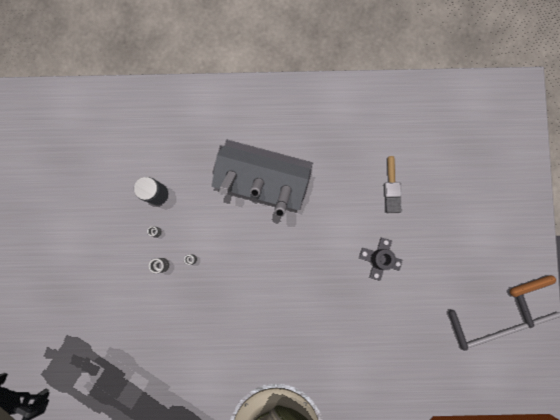

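```bash
python3 - <<'E'
import cv2,numpy as np
s=cv2.imread('pics/scene0.png');t=cv2.imread('pics/top0.png')
def c(i,u,v): return cv2.resize(i[v:v+72,u:u+96],None,fx=4,fy=4,interpolation=cv2.INTER_CUBIC)
m=np.vstack([np.hstack([c(s,245,182),c(s,80,240)]),np.hstack([c(t,240,165),c(t,345,225)])])
cv2.imwrite('pics/m.png',m)
m=np.hstack([c(s,310,130),c(t,130,220)]);cv2.imwrite('pics/m2.png',m)
E
```

```text
(no output)
```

View pics/m.png

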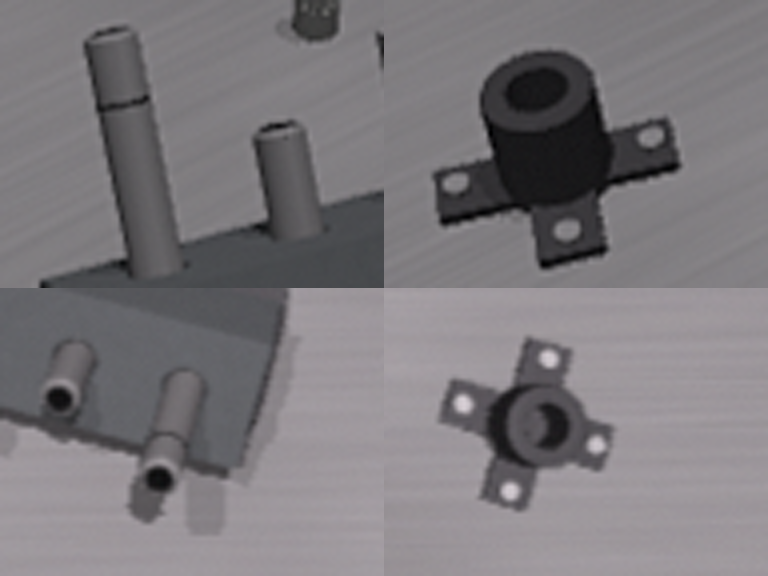

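View pics/m2.png

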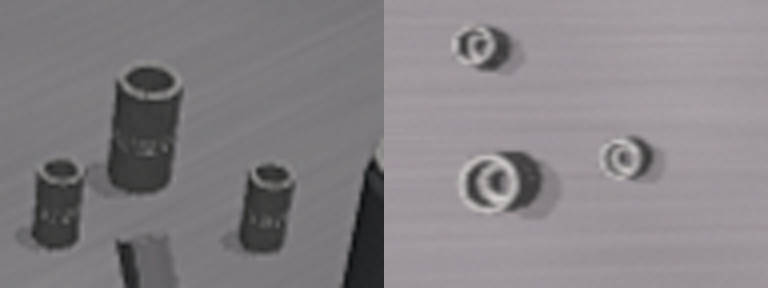

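```bash
python3 - <<'E'
from h import *
def T(n,*o):
    X=tri(o); print(n,X.round(4),[ (proj(c,X)-[u,v]).round(1) for c,u,v in o]); return X
a=T('top',('scene',272.3,190.7),('top',280,212.7))
b=T('base',('scene',284.5,249),('top',286.5,187.8))
s=T('sock',('scene',119,262.5),('top',385.5,259.5))
k=T('coup',('scene',347.5,150.5),('top',156.5,266))
c=T('short',('scene',245+279/4,182+127/4),('top',240+60/4,165+110/4))
d=a-b;print(np.linalg.norm(d),np.degrees(np.arccos(d[2]/np.linalg.norm(d))),np.degrees(np.arctan2(d[1],d[0])))
print('sock z60',atz('scene',119,262.5,.06),atz('top',385.5,259.5,.06))
print('coup z70',atz('scene',347.5,150.5,.07),atz('top',156.5,266,.07))
# rack edge yaw from top image: sloping lower edge
p=atz('top',240,165+418/4-72,.08)
for (u,v) in((221,142),(313,160),(213,184),(304,209)): print(atz('top',u,v,.1))
E
```

```text
top [ 0.5503 -0.0171  0.1709] [array([-0.7,  0. ]), array([-0.4, -0.3])]
base [ 0.617  -0.0372  0.089 ] [array([ 0.3, -0. ]), array([0.2, 0.1])]
sock [ 0.4363 -0.281   0.0557] [array([-0.6, -0. ]), array([-0.4, -0.2])]
coup [0.4324 0.291  0.0654] [array([-0.8,  0.1]), array([-0.6, -0.5])]
short [0.6037 0.0408 0.1231] [array([-0.7,  0. ]), array([-0.4, -0.3])]
0.10745451251708116 40.37212425381045 163.1928145850886
sock z60 [ 0.44126088 -0.28127071  0.06      ] [ 0.4359221  -0.28090624  0.06      ]
coup z70 [0.43789958 0.28793807 0.07      ] [0.43132637 0.28831491 0.07      ]
[0.73254715 0.1221958  0.1       ]
[ 0.68320212 -0.10297605  0.1       ]
[0.6287063  0.14283784 0.1       ]
[ 0.56304034 -0.07785082  0.1       ]
```

jog_arm([
  [0.015, -0.03, 0.002],
  [0.023, -0.035, 0.002],
  [0.023, -0.035, 0.002],
  [0.023, -0.035, 0.002],
  [0.023, -0.035, 0.002],
], hand=[0.07, 0.07, 0.07, 0.07, 0.07], yaw=[0.01, 0.01, 0.01, 0.01, 0.01], grip_force=50)

```text
time_s: 0.72
position: [0.3073, 0.3411, 0.2582]
tool_rot: [[-0.949, 0.316, -0.0], [0.316, 0.949, -0.0], [0.0, -0.0, -1.0]]
ft_force: [0.2, 0.3, -0.8]
grip_width: 0.0702
gripper_force: 0.0
```

jog_arm([
  [0.023, -0.035, 0.002],
  [0.023, -0.035, 0.002],
  [0.023, -0.035, 0.002],
  [0.023, -0.035, 0.002],
  [0.023, -0.035, 0.002],
], hand=[0.07, 0.07, 0.07, 0.07, 0.07], yaw=[0.01, 0.01, 0.01, 0.01, 0.01])

```text
time_s: 1.35
position: [0.4223, 0.1661, 0.2682]
tool_rot: [[-0.963, 0.268, -0.001], [0.268, 0.963, -0.0], [0.001, -0.0, -1.0]]
ft_force: [1.2, -0.3, -0.7]
grip_width: 0.0702
gripper_force: 0.0
```

jog_arm([
  [0.023, -0.035, 0.002],
  [0.023, -0.035, 0.002],
  [0.023, -0.035, 0.002],
  [0.023, -0.035, 0.002],
  [0.023, -0.035, 0.002],
], hand=[0.07, 0.07, 0.07, 0.07, 0.07], yaw=[0.01, 0, 0, 0, 0])

```text
time_s: 1.98
position: [0.5373, -0.0088, 0.2781]
tool_rot: [[-0.966, 0.259, -0.001], [0.259, 0.966, 0.0], [0.001, 0.0, -1.0]]
ft_force: [0.2, -0.4, 0.4]
grip_width: 0.0698
gripper_force: 0.0
```

```bash
python3 - <<'E'
from h import *
im=snap('wrist','w1');s=env.observe();print(s['position'],s['tool_rot'])
print(proj('wrist',[.5503,-.0171,.175]))
E
```

```text
[ 0.5395645  -0.01262603  0.2776947 ] [[-9.65124133e-01  2.61792510e-01  3.00055915e-04]
 [ 2.61791753e-01  9.65123128e-01 -1.55775140e-03]
 [-6.97398552e-04 -1.42487130e-03 -9.99998742e-01]]
[274.50080597 224.55560659]
```

View pics/w1.png

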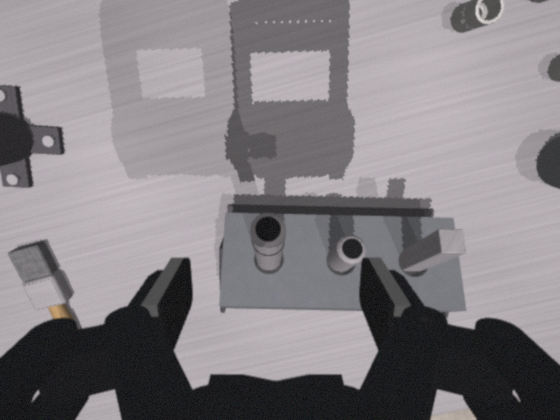

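```bash
python3 - <<'E'
from h import *
p=env.observe()['position']
for z in(.172,.175): 
  t=atz('wrist',267,229.5,z);print(t)
a=np.radians(164.8);d=np.array([.5736*np.cos(a),.5736*np.sin(a),.819])
m=t-.110*d;print('mouth',m,proj('wrist',m));g=t-.032*d;print('grasp',g,'TCP delta',g-[0,0,.002]-p)
print(tri([('scene',272.3,190.7),('top',280,212.7),('wrist',267,229.5)]))
E
```

```text
[ 0.55349828 -0.023288    0.172     ]
[ 0.55239714 -0.02290479  0.175     ]
mouth [ 0.61328582 -0.03944788  0.08491   ] [269.73648702 256.88176632]
grasp [ 0.57011021 -0.02771732  0.148792  ] TCP delta [ 0.03054572 -0.01509129 -0.1309027 ]
[ 0.55182938 -0.01967465  0.17394203]
```

jog_arm([
  [0.016, -0.009, 0],
  [0.016, -0.009, 0],
  [0, 0, -0.02],
  [0, 0, -0.02],
  [0, 0, 0],
], hand=[0.07, 0.07, 0.07, 0.07, 0.07], yaw=[0, 0, 0, 0, 0])

```text
time_s: 2.65
position: [0.5681, -0.0253, 0.2369]
tool_rot: [[-0.966, 0.259, -0.004], [0.259, 0.966, 0.001], [0.004, -0.0, -1.0]]
ft_force: [-0.1, 0.6, 0.1]
grip_width: 0.0699
gripper_force: 0.0
```

```bash
python3 - <<'E'
from h import *
im=snap('wrist','w2');s=env.observe();print(s['position'])
print(proj('wrist',[.5524,-.0229,.175]),proj('wrist',[.5518,-.0197,.174]))
E
```

```text
[ 0.56862725 -0.02544903  0.23817208]
[273.52281182 202.00128463] [278.9147963  198.99637265]
```

View pics/w2.png

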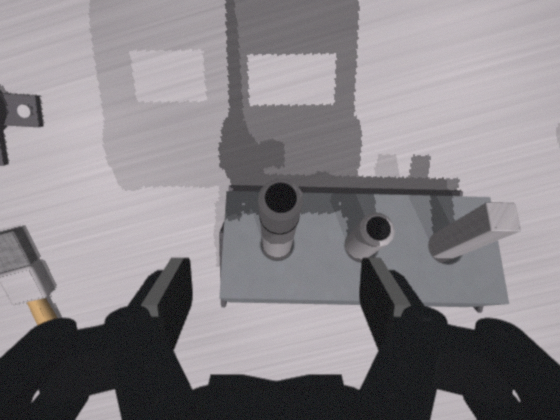

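jog_arm([
  [0.001, 0.002, -0.03],
  [0, 0, -0.03],
  [0, 0, -0.02],
  [0, 0, -0.011],
  [0, 0, 0],
], hand=[0.07, 0.07, 0.06, 0.05, 0.05], yaw=[0, 0, 0, 0, 0])

```text
time_s: 3.32
position: [0.5699, -0.0236, 0.1476]
tool_rot: [[-0.966, 0.259, 0.0], [0.259, 0.966, -0.0], [-0.0, -0.0, -1.0]]
ft_force: [-0.5, 0.1, -0.3]
grip_width: 0.0503
gripper_force: 0.0
```

jog_arm([
  [0, 0, 0],
  [0, 0, 0],
  [0, 0, 0],
  [0, 0, 0],
  [0, 0, 0],
], hand=[0.04, 0.032, 0.028, 0.024, 0.02], yaw=[0, 0, 0, 0, 0])

```text
time_s: 3.95
position: [0.5698, -0.0238, 0.1478]
tool_rot: [[-0.966, 0.259, 0.0], [0.259, 0.966, -0.001], [-0.0, -0.0, -1.0]]
ft_force: [-2.8, -0.7, 6.7]
grip_width: 0.0239
gripper_force: 48.9
```

jog_arm([
  [0, 0, 0],
  [0, 0, 0],
  [0, 0, 0],
  [0, 0, 0],
  [0, 0, 0],
], hand=[0.015, 0.015, 0.015, 0.015, 0.015], yaw=[0, 0, 0, 0, 0])

```text
time_s: 4.58
position: [0.5697, -0.0238, 0.1478]
tool_rot: [[-0.966, 0.259, 0.0], [0.259, 0.966, -0.001], [-0.0, -0.0, -1.0]]
ft_force: [-1.9, -0.4, 6.1]
grip_width: 0.0235
gripper_force: 48.9
```

jog_arm([
  [-0.0039, 0.00105, 0.0057],
  [-0.0039, 0.00105, 0.0057],
  [-0.0039, 0.00105, 0.0057],
  [-0.0039, 0.00105, 0.0057],
  [-0.0039, 0.00105, 0.0057],
], hand=[0.015, 0.015, 0.015, 0.015, 0.015], yaw=[0, 0, 0, 0, 0])

```text
time_s: 5.2
position: [0.55, -0.0182, 0.1762]
tool_rot: [[-0.966, 0.259, 0.0], [0.259, 0.966, -0.0], [-0.0, 0.0, -1.0]]
ft_force: [1.3, -0.3, -2.0]
grip_width: 0.0238
gripper_force: 49.1
```

jog_arm([
  [-0.0039, 0.00105, 0.0057],
  [-0.0039, 0.00105, 0.0057],
  [-0.0039, 0.00105, 0.0057],
  [-0.0039, 0.00105, 0.0057],
  [-0.0039, 0.00105, 0.0057],
], hand=[0.015, 0.015, 0.015, 0.015, 0.015], yaw=[0, 0, 0, 0, 0])

```text
time_s: 5.82
position: [0.5302, -0.0129, 0.2046]
tool_rot: [[-0.966, 0.259, -0.001], [0.259, 0.966, 0.0], [0.001, 0.0, -1.0]]
ft_force: [0.1, 1.2, -2.8]
grip_width: 0.0239
gripper_force: 49.2
```

jog_arm([
  [-0.008, 0.002, 0.012],
  [-0.008, 0.002, 0.012],
  [-0.01, 0, 0.02],
  [-0.01, 0, 0.01],
  [0, 0, 0],
], hand=[0.015, 0.015, 0.015, 0.015, 0.015], yaw=[0, 0, 0, 0, 0])

```text
time_s: 6.45
position: [0.4943, -0.0091, 0.2591]
tool_rot: [[-0.966, 0.259, 0.001], [0.259, 0.966, -0.0], [-0.002, 0.0, -1.0]]
ft_force: [0.3, 0.8, -2.9]
grip_width: 0.0236
gripper_force: 49.3
```

```bash
python3 - <<'E'
from h import *
im=snap('scene','s3');s=env.observe();p=s['position'];print(p,s['ft_force'],proj('scene',p))
u,v=proj('scene',p).astype(int);u=max(u-90,0);v=max(v-90,0)
cv2.imwrite('pics/s3c.png',cv2.resize(cv2.cvtColor(im,cv2.COLOR_RGB2BGR)[v:v+200,u:u+200],None,fx=3,fy=3));print(u,v)
E
```

```text
[ 0.49455046 -0.00907505  0.25840726] [-0.27237261  0.14700536 -3.19687579] [256.44898303 134.09494451]
166 44
```

View pics/s3c.png

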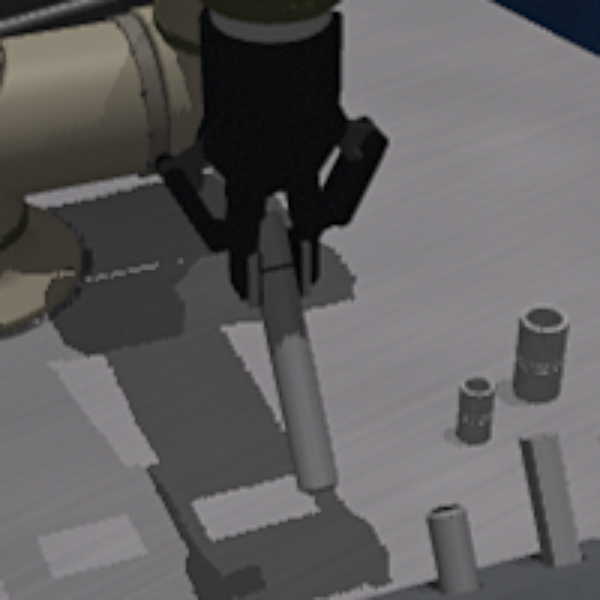

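jog_arm([
  [-0.018, -0.024, 0],
  [-0.018, -0.024, 0],
  [-0.018, -0.024, 0],
  [-0.018, -0.024, -0.005],
  [-0.018, -0.024, -0.005],
], hand=[0.015, 0.015, 0.015, 0.015, 0.015], yaw=[0, 0, 0, 0, 0])

```text
time_s: 7.12
position: [0.4042, -0.1298, 0.2475]
tool_rot: [[-0.966, 0.259, -0.001], [0.259, 0.966, 0.001], [0.001, 0.0, -1.0]]
ft_force: [-0.1, 0.3, -3.5]
grip_width: 0.0237
gripper_force: 49.5
```

jog_arm([
  [-0.018, -0.024, -0.01],
  [-0.018, -0.024, -0.01],
  [-0.018, -0.024, -0.01],
  [-0.018, -0.024, -0.01],
  [-0.018, -0.024, 0],
], hand=[0.015, 0.015, 0.015, 0.015, 0.015], yaw=[0, 0, 0, 0, 0])

```text
time_s: 7.75
position: [0.3139, -0.2496, 0.2072]
tool_rot: [[-0.966, 0.259, -0.001], [0.259, 0.966, 0.002], [0.002, 0.002, -1.0]]
ft_force: [-0.8, -0.6, -2.4]
grip_width: 0.024
gripper_force: 49.5
```

jog_arm([
  [0, 0, 0],
  [0, 0, 0],
  [0, 0, 0],
  [0, 0, 0],
  [0, 0, 0],
], hand=[0.015, 0.015, 0.015, 0.015, 0.015], yaw=[0, 0, 0, 0, 0], grip_force=20)

```text
time_s: 8.38
position: [0.315, -0.2488, 0.2084]
tool_rot: [[-0.966, 0.258, 0.0], [0.258, 0.966, -0.0], [-0.0, -0.0, -1.0]]
ft_force: [-0.1, 0.7, -2.5]
grip_width: 0.0237
gripper_force: 49.5
```

```bash
python3 - <<'E'
from h import *
s=env.observe();p=s['position'];R=s['tool_rot'];print(p,s['ft_force'])
w=cv2.cvtColor(snap('wrist','w4'),cv2.COLOR_RGB2BGR);print('sock proj',proj('wrist',[.437,-.2815,.06]))
im=cv2.cvtColor(snap('scene','s4'),cv2.COLOR_RGB2BGR)
f=-R[:,0]
for th in(20,30,35,40):
    t=np.radians(th);B=p+[0,0,.002]+.133*(np.sin(t)*f-[0,0,np.cos(t)]);print(th,B,proj('scene',B))
c=im[150:310,40:253]
cv2.imwrite('pics/m4.png',np.hstack([cv2.resize(w,(400,300)),cv2.resize(c,(400,300),interpolation=cv2.INTER_CUBIC)]))
E
```

```text
[ 0.31498597 -0.24884708  0.20835595] [-0.14074961  0.65261606 -2.50519872]
sock proj [276.46855693 328.73168001]
20 [ 0.35893195 -0.2605932   0.08538063] [107.66339176 223.13190297]
30 [ 0.37923069 -0.26601876  0.09518012] [108.59927013 226.30078233]
35 [ 0.38868448 -0.26854562  0.10141509] [108.8778639  227.15273594]
40 [ 0.39757739 -0.27092256  0.10847917] [109.02178041 227.48583953]
```

View pics/m4.png

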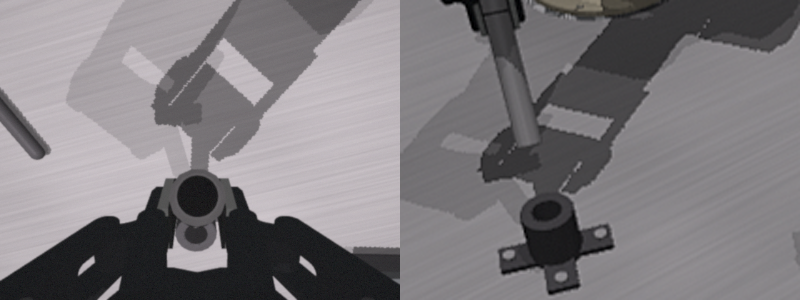

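jog_arm([
  [0, 0, -0.025],
  [0, 0, -0.025],
  [0, 0, -0.016],
  [0, 0, 0],
  [0.0097, -0.0026, 0],
], hand=[0.012, 0.012, 0.012, 0.012, 0.012], yaw=[0, 0, 0, 0, 0], grip_force=25)

```text
time_s: 9.1
position: [0.3249, -0.252, 0.143]
tool_rot: [[-0.966, 0.259, 0.001], [0.259, 0.966, -0.001], [-0.001, -0.001, -1.0]]
ft_force: [-0.4, 0.1, -2.9]
grip_width: 0.0237
gripper_force: 49.5
```

jog_arm([
  [0.0048, -0.0013, 0],
  [0.0048, -0.0013, 0.002],
  [0.0048, -0.0013, 0.002],
  [0.0048, -0.0013, 0.002],
  [0, 0, 0],
], hand=[0.012, 0.012, 0.012, 0.012, 0.012], yaw=[0, 0, 0, 0, 0])

```text
time_s: 9.72
position: [0.3429, -0.2563, 0.1484]
tool_rot: [[-0.966, 0.258, -0.003], [0.258, 0.966, 0.001], [0.004, 0.001, -1.0]]
ft_force: [-6.7, 1.6, -1.8]
grip_width: 0.0233
gripper_force: 50.7
```

jog_arm([
  [0.0057, -0.0015, 0.002],
  [0.0057, -0.0015, 0.002],
  [0.0057, -0.0015, 0.002],
  [0.0057, -0.0015, 0.002],
  [0.0057, -0.0015, 0.002],
], hand=[0.012, 0.012, 0.012, 0.012, 0.012], yaw=[0, 0, 0, 0, 0])

```text
time_s: 10.35
position: [0.3713, -0.2637, 0.1584]
tool_rot: [[-0.966, 0.258, -0.004], [0.258, 0.966, 0.002], [0.004, 0.001, -1.0]]
ft_force: [-6.9, 3.3, -0.1]
grip_width: 0.0234
gripper_force: 55.1
```

jog_arm([
  [0.0057, -0.0015, 0.001],
  [0.0057, -0.0015, 0.001],
  [0.0057, -0.0015, 0.001],
  [0.0057, -0.0015, 0],
  [0.0057, -0.0015, 0],
], hand=[0.012, 0.012, 0.012, 0.012, 0.012], yaw=[0, 0, 0, 0, 0])

```text
time_s: 10.98
position: [0.3999, -0.2712, 0.1613]
tool_rot: [[-0.966, 0.258, -0.003], [0.258, 0.966, 0.002], [0.004, 0.001, -1.0]]
ft_force: [-4.8, 1.1, 1.3]
grip_width: 0.0238
gripper_force: 57.0
```

```bash
python3 - <<'E'
from h import *
s=env.observe();p=s['position'];R=s['tool_rot'];print(p,s['ft_force'])
w=cv2.cvtColor(snap('wrist','w5'),cv2.COLOR_RGB2BGR)
im=cv2.cvtColor(snap('scene','s5'),cv2.COLOR_RGB2BGR)
print('sock',proj('wrist',[.437,-.2815,.06]), 'vert tube top',proj('wrist',p+[0,0,.034]),'vertical in scene',proj('scene',p+[0,0,0.]),proj('scene',p-[0,0,.133]))
c=im[170:290,60:220]
cv2.imwrite('pics/m5.png',np.hstack([cv2.resize(w,(400,300)),cv2.resize(c,(400,300),interpolation=cv2.INTER_CUBIC)]))
E
```

```text
[ 0.39992771 -0.27118916  0.1613465 ] [-4.82242236  1.09566615  1.25576645]
sock [276.02035267 262.02676882] vert tube top [278.06615903 346.80811744] vertical in scene [103.78914552 206.05091355] [117.28878961 259.0847796 ]
```

View pics/m5.png

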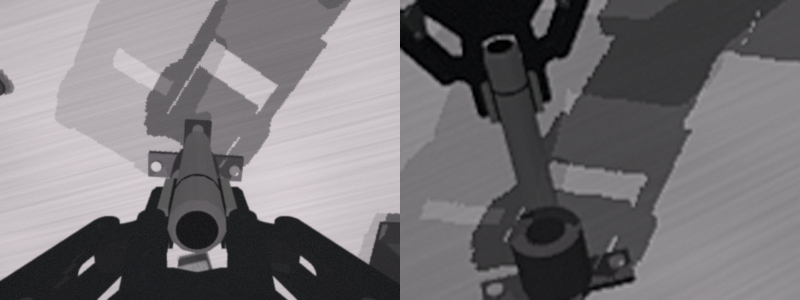

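```bash
python3 - <<'E'
from h import *
from scipy.optimize import least_squares
s=env.observe();p=s['position'];f=-s['tool_rot'][:,0];f[2]=0
T=tri([('wrist',274.5,322),('scene',99.2,188.4)]);print('top',T-p,(T-p)@f)
def top(x): return p+[0,0,.002]+x[0]*(-np.sin(x[1])*f+[0,0,np.cos(x[1])])
def r(x): return np.r_[proj('wrist',top(x))-[274.5,322],proj('scene',top(x))-[99.2,188.4]]
o=least_squares(r,[.03,0.1],x_scale=[.01,.1]);print(o.x[0],np.degrees(o.x[1]),o.fun)
E
```

```text
top [-0.00840392  0.00177916  0.03348969] -0.008578286584273793
0.03245886970550398 15.13701788108968 [ 3.22731671e+00 -8.61817727e-03  7.28563818e-04  1.11277881e-01]
```

```bash
python3 - <<'E'
from h import *
s=env.observe();p=s['position'];f=-s['tool_rot'][:,0];f[2]=0;n=np.array([-f[1],f[0],0])
S=np.array([.437,-.2815,.0])
for k,X in dict(left=S+[0,0,.01]-.045*n,right=S+[0,0,.01]+.045*n,near=S+[0,0,.01]-.045*f,far=S+[0,0,.01]+.045*f,cupbackrim=S+[0,0,.06]-.026*f,rimR=S+[0,0,.06]+.026*n,bot_vert=p-[0,0,.131]).items(): print(k,proj('wrist',X)/1.4)
t=np.radians(15);B=p+[0,0,.002]+.133*(np.sin(t)*f-[0,0,np.cos(t)]);print('B15',B,proj('wrist',B)/1.4)
im=cv2.imread('pics/w5.png')[140:300,180:390]
cv2.imwrite('pics/last.png',np.hstack([cv2.resize(im,(400,305),interpolation=cv2.INTER_CUBIC),cv2.resize(cv2.imread('pics/s5.png')[180:290,75:219],(400,305),interpolation=cv2.INTER_CUBIC)]))
E
```

```text
left [157.88879032 167.78023672]
right [236.27509708 167.72399392]
near [197.07066414 129.56431862]
far [197.09452583 202.7671732 ]
cupbackrim [197.15122202 161.80618224]
rimR [224.16861766 187.14219818]
bot_vert [197.37386042 140.68673923]
B15 [ 0.43356056 -0.28028846  0.03480799] [197.38409131 173.34180683]
```

View pics/last.png

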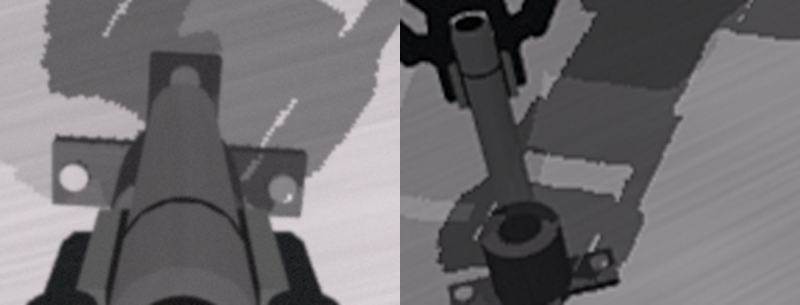

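jog_arm([
  [0.0039, -0.001, 0],
  [0.0039, -0.001, 0],
  [0, 0, 0],
  [-0.003, 0.0008, 0],
  [0, 0, 0.02],
], hand=[0.012, 0.012, 0.012, 0.012, 0.012], yaw=[0, 0, 0, 0, 0])

```text
time_s: 11.7
position: [0.4054, -0.2729, 0.1808]
tool_rot: [[-0.966, 0.259, -0.0], [0.259, 0.966, 0.001], [0.001, 0.001, -1.0]]
ft_force: [0.6, -0.5, -2.3]
grip_width: 0.0237
gripper_force: 56.5
```

jog_arm([
  [0, 0, 0.02],
  [0, 0, 0.01],
  [0, 0, 0],
  [0, 0, 0],
  [0, 0, 0],
], hand=[0.012, 0.012, 0.012, 0.012, 0.012], yaw=[0, 0, 0, 0, 0])

```text
time_s: 12.32
position: [0.4054, -0.273, 0.2107]
tool_rot: [[-0.966, 0.259, -0.001], [0.259, 0.966, 0.001], [0.001, 0.001, -1.0]]
ft_force: [0.1, -0.0, -2.5]
grip_width: 0.0235
gripper_force: 56.6
```

```bash
cat > tt.py <<'E'
from h import *
def run(tag):
    s=env.observe();p=s['position'];f=-s['tool_rot'][:,0];f[2]=0
    w=snap('wrist','w'+tag);sc=snap('scene','s'+tag)
    def blob(im,c,thr,r,tag):
        u,v=np.array(c).astype(int);u0,v0=max(u-r,0),max(v-r,0);g=cv2.cvtColor(im,cv2.COLOR_RGB2GRAY)[v0:v+r,u0:u+r]
        n,l,st,ce=cv2.connectedComponentsWithStats((g<thr).astype(np.uint8))
        return [(st[i].tolist()[:],(ce[i]+[u0,v0]).round(1).tolist()) for i in range(1,n) if st[i][4]>15]
    a=p+[0,0,.034]-.007*f
    print(p,s['ft_force'],s['gripper_force']);print('exp',proj('wrist',a),proj('scene',a))
    for t in(25,40):print('w',blob(w,proj('wrist',a),t,38,''))
    for t in(30,45):print('s',blob(sc,proj('scene',a),t,9,''))
    return w,sc
E
python3 -c "
import tt;tt.run('6')"
```

```text
[ 0.40538422 -0.27296022  0.21068844] [ 0.1026914  -0.01127386 -2.48442344] 56.566632986068726
exp [277.89699483 327.28881287] [ 93.69387119 167.19254438]
w [([9, 13, 57, 50, 1141], [275.6, 326.7])]
w [([8, 12, 58, 51, 2341], [275.6, 326.1]), ([72, 46, 4, 12, 30], [312.5, 341.1])]
s [([0, 0, 18, 18, 110], [89.5, 163.1]), ([5, 6, 11, 6, 46], [93.8, 166.7])]
s [([0, 0, 18, 18, 124], [89.5, 163.6]), ([5, 6, 11, 7, 54], [94.0, 166.7])]
```

```bash
python3 - <<'E'
from h import *
s=env.observe();p=s['position'];f=-s['tool_rot'][:,0];f[2]=0
for th in(-4,0,4):
  t=np.radians(th);top=p+[0,0,.034]-.007*f
  B=top+.165*np.array([np.sin(t)*f[0],np.sin(t)*f[1],-np.cos(t)]);print(th,B.round(4),proj('scene',B),proj('wrist',B))
u,v=proj('scene',top-[0,0,.165]).astype(int)
g=cv2.cvtColor(cv2.imread('pics/s6.png'),cv2.COLOR_BGR2GRAY)
print(u-16);
for r in range(v-34,v+14,2): print(r,*g[r,u-16:u+16])
u,v=proj('wrist',top-[0,0,.165]).astype(int)
g=cv2.cvtColor(cv2.imread('pics/w6.png'),cv2.COLOR_BGR2GRAY)
print('w',u,v)
for r in range(v-30,v+16,2): print(r,*g[r,u-32:u+32:2])
E
```

```text
-4 [ 0.3876 -0.2682  0.0803] [110.89775381 235.09962687] [276.37636067 172.0626723 ]
0 [ 0.3987 -0.2712  0.0799] [112.02325736 239.24690135] [276.3740238 187.4089109]
4 [ 0.4098 -0.2742  0.0803] [113.08606889 243.1439641 ] [276.37431334 202.6466813 ]
96
205 93 48 56 56 57 57 57 57 58 56 55 54 53 51 44 71 120 118 116 115 115 115 117 117 118 119 119 118 118 117 123 140
207 111 59 53 57 57 57 57 59 57 56 56 54 53 53 48 57 96 122 119 118 118 119 119 117 117 119 118 118 118 115 122 138
209 117 93 48 54 55 57 58 57 57 57 56 53 54 53 51 43 71 119 119 117 116 117 118 118 117 118 117 116 115 122 139 138
211 121 113 67 52 56 56 57 57 59 57 55 55 53 53 52 50 57 98 124 118 117 118 115 115 116 116 117 117 118 129 137 135
213 114 116 99 46 55 57 57 58 57 59 57 57 54 54 54 52 46 70 120 118 116 117 117 116 116 116 115 117 116 115 117 117
215 119 122 118 77 51 56 57 58 57 58 58 56 56 54 53 53 48 58 96 121 117 116 116 117 116 118 120 119 105 69 71 73
217 116 117 119 100 45 55 57 57 58 58 58 58 55 56 54 54 51 46 75 125 118 117 116 116 117 120 108 58 73 74 75 74
219 119 119 121 114 77 52 56 57 57 58 57 
[... 3655 characters left out ...]
173 137 72 59 83 82 84 84 82 84 83 85 85 87 85 86 85 83 86 86 89 109 117 122 118 116 117 116
191 67 78 87 72 95 71 49 62 82 84 86 84 82 85 83 85 87 86 84 84 85 86 87 86 83 71 109 117 112 118 116 116
193 92 92 86 84 67 44 44 69 83 82 85 85 84 82 83 84 85 85 84 84 85 85 83 85 83 58 72 82 81 96 90 95
195 99 99 98 88 50 47 51 72 83 82 82 84 84 84 84 83 86 82 86 85 87 83 85 84 83 65 46 56 53 55 51 54
197 96 98 94 72 45 47 48 77 86 84 82 82 83 83 84 86 83 86 85 84 83 86 82 83 86 70 49 54 67 68 66 64
199 99 101 92 52 49 45 52 82 87 84 85 85 80 85 82 85 85 86 82 83 86 83 82 83 84 75 49 54 63 69 70 66
201 99 101 80 48 43 43 63 82 81 86 82 80 81 82 82 81 82 85 85 85 85 83 82 83 80 81 48 48 61 64 66 68
```

jog_arm([
  [0.0125, -0.0034, 0],
  [0.0125, -0.0034, 0],
  [0.0125, -0.0034, 0],
  [0, 0, -0.008],
  [0, 0, 0],
], hand=[0.012, 0.012, 0.012, 0.012, 0.012], yaw=[0, 0, 0, 0, 0])

```text
time_s: 13.05
position: [0.4426, -0.2829, 0.2023]
tool_rot: [[-0.966, 0.259, -0.002], [0.259, 0.966, 0.002], [0.002, 0.001, -1.0]]
ft_force: [0.5, -0.8, -3.3]
grip_width: 0.0236
gripper_force: 56.5
```

jog_arm([
  [0, 0, -0.006],
  [0, 0, -0.004],
  [0, 0, -0.004],
  [0, 0, -0.003],
  [0, 0, 0],
], hand=[0.012, 0.012, 0.012, 0.012, 0.012], yaw=[0, 0, 0, 0, 0])

```text
time_s: 13.68
position: [0.4428, -0.2834, 0.1861]
tool_rot: [[-0.966, 0.259, -0.001], [0.259, 0.966, -0.0], [0.0, -0.0, -1.0]]
ft_force: [-0.9, -0.2, -3.2]
grip_width: 0.0235
gripper_force: 56.6
```

jog_arm([
  [0, 0, -0.004],
  [0, 0, -0.004],
  [0, 0, -0.004],
  [0, 0, -0.004],
  [0, 0, -0.004],
], hand=[0.012, 0.012, 0.012, 0.012, 0.012], yaw=[0, 0, 0, 0, 0])

```text
time_s: 14.3
position: [0.443, -0.2834, 0.1661]
tool_rot: [[-0.966, 0.259, -0.0], [0.259, 0.966, -0.0], [-0.0, -0.0, -1.0]]
ft_force: [-0.9, -1.0, -1.5]
grip_width: 0.0238
gripper_force: 56.7
```

jog_arm([
  [0, 0, -0.004],
  [0, 0, -0.004],
  [0, 0, -0.004],
  [0, 0, -0.004],
  [0, 0, -0.003],
], hand=[0.012, 0.012, 0.012, 0.012, 0.012], yaw=[0, 0, 0, 0, 0])

```text
time_s: 14.92
position: [0.443, -0.2833, 0.1471]
tool_rot: [[-0.966, 0.259, -0.0], [0.259, 0.966, -0.0], [0.0, -0.0, -1.0]]
ft_force: [-1.5, -2.0, -0.6]
grip_width: 0.0236
gripper_force: 56.8
```

jog_arm([
  [0, 0, -0.002],
  [0, 0, -0.002],
  [0, 0, 0],
  [0, 0, 0],
  [0, 0, 0],
], hand=[0.012, 0.012, 0.012, 0.012, 0.012], yaw=[0, 0, 0, 0, 0])

```text
time_s: 15.55
position: [0.443, -0.2832, 0.1432]
tool_rot: [[-0.966, 0.259, -0.0], [0.259, 0.966, 0.0], [0.0, 0.0, -1.0]]
ft_force: [-1.5, -2.1, -4.6]
grip_width: 0.0235
gripper_force: 56.5
```

jog_arm([
  [0, 0, -0.001],
  [0, 0, -0.001],
  [0, 0, -0.001],
  [0, 0, -0.0005],
  [0, 0, 0],
], hand=[0.012, 0.012, 0.012, 0.012, 0.012], yaw=[0, 0, 0, 0, 0])

```text
time_s: 16.18
position: [0.4431, -0.2834, 0.1401]
tool_rot: [[-0.966, 0.259, 0.0], [0.259, 0.966, -0.0], [-0.0, -0.0, -1.0]]
ft_force: [-1.7, -1.7, 1.1]
grip_width: 0.024
gripper_force: 57.1
```

jog_arm([
  [0, 0, -0.001],
  [0, 0, -0.001],
  [0, 0, -0.0005],
  [0, 0, 0],
  [0, 0, 0],
], hand=[0.012, 0.012, 0.012, 0.012, 0.012], yaw=[0, 0, 0, 0, 0])

```text
time_s: 16.8
position: [0.4437, -0.2838, 0.1399]
tool_rot: [[-0.966, 0.259, 0.003], [0.259, 0.966, -0.003], [-0.004, -0.002, -1.0]]
ft_force: [-3.2, 1.6, 21.7]
grip_width: 0.0238
gripper_force: 58.8
```

jog_arm([
  [0, 0, 0.002],
  [0, 0, 0],
  [0, 0, 0],
  [0, 0, 0],
  [0, 0, 0],
], hand=[0.012, 0.022, 0.026, 0.03, 0.045], yaw=[0, 0, 0, 0, 0])

```text
time_s: 17.42
position: [0.4431, -0.2831, 0.1391]
tool_rot: [[-0.966, 0.259, -0.0], [0.259, 0.966, 0.001], [0.0, 0.001, -1.0]]
ft_force: [-0.3, 0.6, -0.0]
grip_width: 0.0443
gripper_force: 0.0
```

jog_arm([
  [0, 0, 0],
  [0, 0, 0.02],
  [0, 0, 0.03],
  [0, 0, 0.04],
  [0, 0, 0.04],
], hand=[0.06, 0.06, 0.06, 0.06, 0.06], yaw=[0, 0, 0, 0, 0])

```text
time_s: 18.05
position: [0.4429, -0.2831, 0.2705]
tool_rot: [[-0.966, 0.259, -0.0], [0.259, 0.966, 0.0], [0.0, 0.0, -1.0]]
ft_force: [-0.8, 0.4, 0.3]
grip_width: 0.06
gripper_force: 0.0
```

jog_arm([
  [0, 0, 0.02],
  [0, 0, 0],
  [0, 0, 0],
  [0, 0, 0],
  [0, 0, 0],
], hand=[0.06, 0.06, 0.06, 0.06, 0.06], yaw=[0, 0, 0, 0, 0])

```text
time_s: 18.68
position: [0.4429, -0.2832, 0.2887]
tool_rot: [[-0.966, 0.259, -0.001], [0.259, 0.966, 0.001], [0.001, 0.001, -1.0]]
ft_force: [0.4, 1.7, -0.1]
grip_width: 0.06
gripper_force: 0.0
```

```bash
python3 - <<'E'
from h import *
s=env.observe();p=s['position'];print(p)
w=snap('wrist','w7');sc=snap('scene','s7')
a=np.array([.437,-.2815,.175])
for n,im,r in(('wrist',w,45),('scene',sc,14)):
    e=proj(n,a);u0,v0=(e-r).astype(int);g=cv2.cvtColor(im,cv2.COLOR_RGB2GRAY)[v0:v0+2*r,u0:u0+2*r];print(n,e)
    for t in(25,40):
        k,l,st,ce=cv2.connectedComponentsWithStats((g<t).astype(np.uint8))
        for i in range(1,k):
            if st[i][4]>25:
                c=ce[i]+[u0,v0];print(t,st[i],c.round(1),atz(n,*c,.175).round(4))
E
```

```text
[ 0.44292218 -0.28320749  0.28866891]
wrist [276.67258369 194.72122832]
25 [ 32  36  24  22 286] [274.2 195.8] [ 0.4373 -0.2833  0.175 ]
40 [ 32  36  24  23 438] [274.3 195.6] [ 0.4372 -0.2832  0.175 ]
scene [105.77496288 213.72798882]
25 [10 13 10  6 49] [105.6 214.4] [ 0.4383 -0.2824  0.175 ]
40 [10 13 11  6 54] [105.7 214.4] [ 0.4385 -0.2822  0.175 ]
```

jog_arm([
  [0, 0.03, 0],
  [0, 0.047, 0],
  [0, 0.047, 0],
  [0, 0.047, 0],
  [0, 0.047, 0],
], hand=[0.06, 0.06, 0.06, 0.06, 0.06], yaw=[0, 0, 0, 0, 0])

```text
time_s: 19.4
position: [0.4428, -0.0638, 0.2893]
tool_rot: [[-0.966, 0.259, 0.0], [0.259, 0.966, -0.0], [-0.0, 0.0, -1.0]]
ft_force: [0.1, 0.3, -0.2]
grip_width: 0.0598
gripper_force: 0.0
```

jog_arm([
  [0, 0.047, 0],
  [0, 0.047, 0],
  [0, 0.047, 0],
  [0, 0.047, 0],
  [-0.003, 0.047, 0],
], hand=[0.06, 0.06, 0.06, 0.06, 0.06], yaw=[0, 0, 0, 0, 0])

```text
time_s: 20.02
position: [0.4399, 0.1713, 0.2893]
tool_rot: [[-0.966, 0.259, 0.0], [0.259, 0.966, 0.0], [-0.0, 0.0, -1.0]]
ft_force: [1.6, -0.4, 0.5]
grip_width: 0.0599
gripper_force: 0.0
```

jog_arm([
  [-0.003, 0.047, -0.04],
  [-0.003, 0.047, -0.03],
  [0, 0.025, -0.025],
  [0, 0, 0],
  [0, 0, 0],
], hand=[0.06, 0.06, 0.06, 0.06, 0.06], yaw=[0, 0, 0, 0, 0])

```text
time_s: 20.65
position: [0.4344, 0.2882, 0.1951]
tool_rot: [[-0.966, 0.259, 0.001], [0.259, 0.966, 0.0], [-0.001, 0.0, -1.0]]
ft_force: [0.4, -0.7, 0.3]
grip_width: 0.0598
gripper_force: 0.0
```

```bash
python3 - <<'E'
from h import *
s=env.observe();p=s['position'];print(p)
w=snap('wrist','w8');e=proj('wrist',[.4335,.289,.07]);print(e)
u,v=e.astype(int);g=cv2.cvtColor(w,cv2.COLOR_RGB2GRAY)
for r in range(v-48,v+48,4): print(r,*g[r,u-60:u+60:4])
c=cv2.HoughCircles(cv2.GaussianBlur(g,(5,5),1),cv2.HOUGH_GRADIENT,1,20,param1=80,param2=20,minRadius=18,maxRadius=55)
print(c[0][:8])
E
```

```text
[0.43440446 0.2882082  0.19511527]
[277.247297   196.70346357]
148 85 83 84 81 82 86 82 86 84 86 88 107 103 93 89 83 81 87 99 106 109 111 110 105 108 108 106 106 107 104
152 82 83 82 85 84 85 83 84 84 83 87 87 84 83 84 82 85 87 94 108 107 107 110 106 104 105 109 109 107 103
156 85 83 82 84 83 82 84 84 85 84 82 84 90 86 82 84 81 82 88 107 110 102 105 104 105 105 105 103 108 108
160 80 83 85 85 85 82 80 84 83 84 84 85 79 83 84 87 85 82 81 106 106 106 103 105 109 110 108 112 107 108
164 84 83 81 83 82 84 85 87 85 86 83 79 82 83 83 86 85 88 80 83 105 110 109 109 106 104 105 107 108 109
168 85 83 86 85 87 85 82 84 84 85 82 84 81 85 86 82 83 81 83 83 105 103 102 102 105 109 110 110 110 108
172 88 85 81 83 85 84 84 86 80 84 82 82 84 96 99 97 101 95 84 84 85 107 111 110 109 109 108 108 104 107
176 79 85 85 82 83 85 83 85 87 84 83 90 100 94 89 87 92 93 97 88 87 107 107 107 105 108 108 106 107 109
180 84 84 86 86 85 89 84 84 85 83 87 96 93 100 86 86 86 86 91 99 90 105 105 107 108 109 109 107 107 105
184 105 85 87 85 81 99 106 100 81 83 92 93 96 87 86 85 86 86 94 91 96 95 110 106 106 106 107 10
[... 1036 characters left out ...]
 178 177 178 176
224 171 167 169 169 175 172 172 173 172 178 175 126 108 109 107 155 169 173 175 177 176 181 179 177 177 178 172 172 169 169
228 175 174 173 176 178 176 179 179 178 175 173 170 140 118 172 174 180 179 178 175 177 173 173 170 168 170 171 172 174 173
232 177 179 180 181 178 179 173 172 171 176 175 177 179 176 177 175 175 173 171 170 171 169 170 172 173 170 173 175 175 178
236 178 178 175 174 172 175 178 177 177 177 176 175 173 174 174 174 170 166 169 171 171 171 170 174 177 176 178 178 177 177
240 173 176 179 180 178 179 177 174 176 176 174 172 170 169 168 170 172 169 170 173 175 176 172 177 172 165 173 177 174 174
[[342.5 348.5  36.3]
 [278.5 191.5  27.4]
 [194.5 215.5  22.8]]
```

jog_arm([
  [-0.0005, 0.001, -0.04],
  [0, 0, -0.04],
  [0, 0, -0.035],
  [0, 0, -0.02],
  [0, 0, -0.012],
], hand=[0.06, 0.06, 0.06, 0.06, 0.06], yaw=[0, 0, 0, 0, 0])

```text
time_s: 21.32
position: [0.4342, 0.289, 0.0474]
tool_rot: [[-0.966, 0.26, 0.001], [0.26, 0.966, 0.0], [-0.001, 0.0, -1.0]]
ft_force: [-0.8, -0.2, 0.3]
grip_width: 0.0598
gripper_force: 0.0
```

jog_arm([
  [0, 0, 0],
  [0, 0, 0],
  [0, 0, 0],
  [0, 0, 0],
  [0, 0, 0],
], hand=[0.055, 0.05, 0.045, 0.04, 0.037], yaw=[0, 0, 0, 0, 0], grip_force=40)

```text
time_s: 21.95
position: [0.4336, 0.2897, 0.0478]
tool_rot: [[-0.966, 0.259, 0.001], [0.259, 0.966, -0.0], [-0.001, 0.0, -1.0]]
ft_force: [-1.3, -2.0, 5.5]
grip_width: 0.0374
gripper_force: 29.3
```

jog_arm([
  [0, 0, 0],
  [0, 0, 0],
  [0, 0, 0],
  [0, 0, 0],
  [0, 0, 0],
], hand=[0.033, 0.028, 0.028, 0.028, 0.028], yaw=[0, 0, 0, 0, 0])

```text
time_s: 22.58
position: [0.4336, 0.2897, 0.0479]
tool_rot: [[-0.966, 0.259, 0.001], [0.259, 0.966, 0.0], [-0.001, 0.0, -1.0]]
ft_force: [-1.7, -1.2, 5.8]
grip_width: 0.0374
gripper_force: 39.3
```

jog_arm([
  [0, 0, 0.01],
  [0, 0, 0.03],
  [0, 0, 0.05],
  [0, 0, 0.06],
  [0, 0, 0.06],
], hand=[0.028, 0.028, 0.028, 0.028, 0.028], yaw=[0, 0, 0, 0, 0])

```text
time_s: 23.2
position: [0.4328, 0.2895, 0.2594]
tool_rot: [[-0.966, 0.259, -0.001], [0.259, 0.966, -0.0], [0.001, -0.0, -1.0]]
ft_force: [0.8, 0.3, -3.1]
grip_width: 0.0374
gripper_force: 40.9
```

jog_arm([
  [0.0005, -0.025, 0],
  [0.001, -0.04, 0],
  [0.001, -0.045, 0],
  [0.001, -0.045, 0],
  [0.001, -0.045, 0],
], hand=[0.028, 0.028, 0.028, 0.028, 0.028], yaw=[0, 0, 0, 0, 0])

```text
time_s: 23.82
position: [0.4375, 0.0885, 0.2575]
tool_rot: [[-0.966, 0.259, -0.0], [0.259, 0.966, 0.0], [0.0, 0.0, -1.0]]
ft_force: [0.7, -0.4, -3.4]
grip_width: 0.0371
gripper_force: 41.0
```

jog_arm([
  [0, -0.045, 0],
  [0, -0.045, 0],
  [0, -0.045, 0],
  [0, -0.045, 0],
  [0, -0.045, 0],
], hand=[0.028, 0.028, 0.028, 0.028, 0.028], yaw=[0, 0, 0, 0, 0])

```text
time_s: 24.45
position: [0.4375, -0.1365, 0.2575]
tool_rot: [[-0.966, 0.259, -0.0], [0.259, 0.966, 0.0], [0.0, 0.0, -1.0]]
ft_force: [0.5, 0.8, -2.5]
grip_width: 0.0371
gripper_force: 41.0
```

jog_arm([
  [0, -0.04, 0],
  [0, -0.035, 0],
  [0, -0.025, 0],
  [0, 0, 0],
  [0, 0, 0],
], hand=[0.028, 0.028, 0.028, 0.028, 0.028], yaw=[0, 0, 0, 0, 0])

```text
time_s: 25.08
position: [0.4378, -0.2346, 0.2573]
tool_rot: [[-0.966, 0.259, -0.0], [0.259, 0.966, 0.001], [0.001, 0.001, -1.0]]
ft_force: [-0.3, 0.8, -2.8]
grip_width: 0.0374
gripper_force: 41.0
```

```bash
python3 - <<'E'
from h import *
s=env.observe();p=s['position'];f=-s['tool_rot'][:,0];print(p,s['ft_force'],s['grip_width'])
w=snap('wrist','w9');g=cv2.cvtColor(w,cv2.COLOR_RGB2GRAY)
for o in(-.006,0,.006): print(o,proj('wrist',p+[0,0,.022]+o*f),[proj('wrist',p+[0,0,.022]+(o+k)*f)[1].round(1) for k in(-.019,-.014,.014,.019)])
u,v=proj('wrist',p+[0,0,.022]).astype(int)
for r in range(v-104,min(v+96,420),5): print(r,*g[r,u-100:u+100:8])
E
```

```text
[ 0.43777831 -0.23455286  0.25730685] [-0.33631797  0.81565746 -2.81514715] 0.03735298715231018
-0.006 [276.88529494 307.41590378] [np.float64(254.0), np.float64(268.6), np.float64(343.7), np.float64(356.0)]
0 [276.86697302 323.25432208] [np.float64(271.5), np.float64(285.6), np.float64(358.5), np.float64(370.5)]
0.006 [276.84917352 338.64114215] [np.float64(288.3), np.float64(302.0), np.float64(372.9), np.float64(384.6)]
219 198 197 94 97 93 83 82 223 113 96 94 93 95 93 96 93 106 201 204 204 206 199 203 205 203
224 199 182 91 50 94 91 80 145 123 93 88 96 92 97 93 96 93 205 206 201 206 207 199 198 198
229 195 133 48 37 25 92 103 199 167 92 96 103 100 97 104 92 97 201 208 204 199 200 202 203 204
234 200 151 45 51 45 154 193 199 104 95 100 99 99 96 100 95 94 149 197 204 203 206 205 202 203
239 191 154 45 47 45 126 197 197 92 101 95 92 94 93 96 91 96 98 203 204 201 204 202 203 202
244 196 186 45 49 49 135 196 198 92 93 96 94 92 95 94 95 96 96 204 205 203 202 201 200 197
249 202 199 154 65 158 189 193 194 94 92 94 92 92 96 96 95 93 95 199 197 198 202 200 203 202
254 193 194 195 193 199 8
[... 2094 characters left out ...]
115 113 179 149 175 134 196 194 196 172 116 115 110 30 33 31 25 27
379 29 30 32 30 29 34 30 30 30 22 31 64 137 172 63 30 29 30 27 31 34 30 33 30 25
384 31 30 30 31 35 28 28 33 26 32 26 20 32 31 28 30 35 21 21 30 20 31 31 36 29
389 16 33 30 32 29 27 29 28 31 31 28 33 26 31 36 27 32 29 26 30 22 22 33 31 34
394 28 27 21 29 32 26 31 27 30 29 23 30 29 30 32 29 21 30 31 23 34 30 30 29 25
399 34 30 32 32 25 22 29 27 29 36 30 31 28 31 30 20 32 28 32 28 24 30 32 25 27
404 28 28 27 30 32 25 27 33 30 34 29 36 31 32 28 33 29 23 36 32 32 30 26 25 31
409 32 29 32 25 26 31 22 29 26 26 29 33 33 27 26 34 33 30 30 24 28 27 33 31 26
414 19 29 28 30 32 35 29 27 30 26 25 29 34 26 27 30 27 25 27 22 29 32 26 31 32
```

jog_arm([
  [0.0005, -0.02, 0],
  [0, -0.0188, 0],
  [0, -0.01, -0.01],
  [0, 0, -0.01],
  [0, 0, -0.005],
], hand=[0.028, 0.028, 0.028, 0.028, 0.028], yaw=[0, 0, 0, 0, 0])

```text
time_s: 25.75
position: [0.4382, -0.2836, 0.2312]
tool_rot: [[-0.966, 0.259, -0.001], [0.259, 0.966, 0.002], [0.002, 0.001, -1.0]]
ft_force: [1.2, 0.4, -2.8]
grip_width: 0.0371
gripper_force: 41.1
```

jog_arm([
  [0, 0, -0.004],
  [0, 0, -0.003],
  [0, 0, -0.003],
  [0, 0, -0.002],
  [0, 0, 0],
], hand=[0.028, 0.028, 0.028, 0.028, 0.028], yaw=[0, 0, 0, 0, 0])

```text
time_s: 26.38
position: [0.4385, -0.284, 0.2203]
tool_rot: [[-0.966, 0.259, -0.0], [0.259, 0.966, 0.0], [0.0, 0.0, -1.0]]
ft_force: [0.2, 0.1, -3.3]
grip_width: 0.0371
gripper_force: 41.1
```

jog_arm([
  [0, 0, -0.003],
  [0, 0, -0.003],
  [0, 0, -0.003],
  [0, 0, -0.003],
  [0, 0, -0.001],
], hand=[0.028, 0.028, 0.028, 0.028, 0.028], yaw=[0, 0, 0, 0, 0])

```text
time_s: 27.0
position: [0.4385, -0.2841, 0.2071]
tool_rot: [[-0.966, 0.259, -0.0], [0.259, 0.966, 0.0], [0.0, 0.0, -1.0]]
ft_force: [0.4, 0.8, -2.7]
grip_width: 0.0371
gripper_force: 41.1
```

jog_arm([
  [0, 0, -0.003],
  [0, 0, -0.003],
  [0, 0, -0.003],
  [0, 0, -0.002],
  [0, 0, 0],
], hand=[0.028, 0.028, 0.028, 0.028, 0.028], yaw=[0, 0, 0, 0, 0])

```text
time_s: 27.62
position: [0.4385, -0.2841, 0.1962]
tool_rot: [[-0.966, 0.259, -0.0], [0.259, 0.966, 0.0], [0.0, 0.0, -1.0]]
ft_force: [0.3, 0.2, -2.8]
grip_width: 0.0373
gripper_force: 41.1
```

jog_arm([
  [0, 0, -0.002],
  [0, 0, -0.001],
  [0, 0, -0.001],
  [0, 0, -0.001],
  [0, 0, 0],
], hand=[0.028, 0.028, 0.028, 0.028, 0.028], yaw=[0, 0, 0, 0, 0])

```text
time_s: 28.25
position: [0.4385, -0.2841, 0.1913]
tool_rot: [[-0.966, 0.259, -0.0], [0.259, 0.966, 0.0], [0.0, 0.0, -1.0]]
ft_force: [0.6, 0.1, -2.2]
grip_width: 0.0374
gripper_force: 41.1
```

jog_arm([
  [0, 0, -0.0005],
  [0, 0, -0.0005],
  [0, 0, -0.0005],
  [0, 0, -0.0005],
  [0, 0, 0],
], hand=[0.028, 0.028, 0.028, 0.028, 0.028], yaw=[0, 0, 0, 0, 0])

```text
time_s: 28.88
position: [0.439, -0.2845, 0.1908]
tool_rot: [[-0.966, 0.259, 0.002], [0.259, 0.966, -0.002], [-0.003, -0.002, -1.0]]
ft_force: [-1.4, 0.6, 9.3]
grip_width: 0.0373
gripper_force: 42.1
```

jog_arm([
  [0, 0, 0.001],
  [0, 0, 0],
  [0, 0, 0],
  [0, 0, 0],
  [0, 0, 0],
], hand=[0.034, 0.038, 0.041, 0.046, 0.055], yaw=[0, 0, 0, 0, 0])

```text
time_s: 29.5
position: [0.4384, -0.2841, 0.1901]
tool_rot: [[-0.966, 0.259, -0.0], [0.259, 0.966, 0.0], [0.0, 0.0, -1.0]]
ft_force: [0.4, -0.8, -0.4]
grip_width: 0.055
gripper_force: 0.0
```

jog_arm([
  [0, 0, 0],
  [0, 0, 0.02],
  [0, 0, 0.03],
  [0, 0, 0.03],
  [0, 0, 0.03],
], hand=[0.065, 0.065, 0.065, 0.065, 0.065], yaw=[0, 0, 0, 0, 0])

```text
time_s: 30.12
position: [0.4384, -0.284, 0.3013]
tool_rot: [[-0.966, 0.259, -0.0], [0.259, 0.966, 0.0], [0.0, 0.0, -1.0]]
ft_force: [1.2, -0.6, 0.5]
grip_width: 0.065
gripper_force: 0.0
```

jog_arm([
  [-0.04, 0.03, 0.01],
  [-0.03, 0.05, 0],
  [0, 0.03, 0],
  [0, 0, 0],
  [0, 0, 0],
], hand=[0.065, 0.065, 0.065, 0.065, 0.065], yaw=[0, 0, 0, 0, 0])

```text
time_s: 30.75
position: [0.3687, -0.1746, 0.3104]
tool_rot: [[-0.966, 0.259, 0.0], [0.259, 0.966, -0.0], [-0.0, -0.0, -1.0]]
ft_force: [-0.5, -0.7, -0.6]
grip_width: 0.0649
gripper_force: 0.0
```

```bash
python3 - <<'E'
from h import *
sc=snap('scene','s10');g=cv2.cvtColor(sc,cv2.COLOR_RGB2GRAY)
for z in(.213,.143,.06): print(z,proj('scene',[.4375,-.282,z]))
u0=85
for r in range(184,266,2): print(r,*g[r,u0:u0+44:2])
E
```

```text
0.213 [101.17590714 196.55578423]
0.143 [109.18362111 227.97671974]
0.06 [117.72003906 261.47220157]
184 135 137 138 137 135 136 136 134 113 115 115 117 116 114 115 117 116 115 116 116 117 114
186 135 134 134 134 135 134 132 130 115 117 117 115 117 117 116 117 116 118 117 113 115 117
188 133 133 133 132 131 134 135 114 116 115 117 117 117 117 119 118 115 114 115 118 116 115
190 131 131 132 133 135 134 130 114 120 120 121 114 118 117 114 114 118 118 116 116 115 116
192 133 135 134 133 134 139 146 144 128 128 137 148 134 115 118 118 116 117 117 116 115 114
194 132 132 133 133 145 135 58 58 64 64 61 67 140 139 117 118 117 117 115 115 115 115
196 133 133 135 142 102 56 65 66 65 68 66 63 85 140 112 116 116 115 115 115 114 114
198 134 135 139 134 47 62 64 66 65 67 67 61 102 142 87 116 116 114 114 115 115 116
200 134 133 131 139 48 60 61 65 66 63 60 96 155 90 73 115 114 116 116 114 112 113
202 133 136 95 149 120 69 51 56 57 88 132 136 92 59 63 122 116 114 112 112 113 115
204 135 123 108 63 121 145 157 144 154 142 97 59 64 61 54 116 113 112 114 117 116 115
206 130 112 116 54 62 59 57 61 58 6
[... 1708 characters left out ...]
16 115 116 73 54 55 56 55 55 54 56 118 112 112
250 116 115 115 114 113 115 118 114 115 115 116 111 52 55 56 55 56 54 48 116 114 112
252 114 113 113 118 118 115 113 116 116 116 116 112 47 54 56 56 56 57 52 78 101 118
254 114 117 118 114 115 116 116 117 115 114 115 121 59 54 56 55 55 54 55 47 25 51
256 118 115 115 116 117 116 117 116 116 117 118 118 56 53 55 56 57 54 56 53 32 32
258 115 116 117 116 116 115 116 118 118 117 117 50 50 56 55 55 57 55 55 56 31 33
260 124 124 125 125 118 126 115 114 115 118 59 50 21 58 56 57 57 56 56 55 37 31
262 135 135 137 139 138 137 138 136 136 134 43 52 19 47 56 57 57 56 55 55 50 35
264 136 137 136 134 135 133 132 135 134 122 47 51 33 34 56 57 57 57 56 56 39 51
```

```bash
python3 -c "
from rig import env; print(env.close_job())"
```

```text
the job is handed in; nothing more can be done
None
```

The job is handed in at about 31 s: the tube stands upright and fully home in the socket, marked end up, and the largest coupling is on it down to the mark, with both released. I didn't touch the other two bars, the oil can or the brush, but took no final picture of them; the job's verdict was not shown.

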